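Try the folding lid stay of a wooden case

ROBOT

A 7-joint arm with a two-finger parallel gripper is mounted at the origin on the work surface. World frame = base frame: x ahead of the robot, y to its left, z up, the work surface at z = 0. Lengths are in m, angles in rad, forces in N, time in s.
With the tool pointing down it reaches from about 0.35 to 0.9 m from the base axis. Payload 7.2 kg.
Tool frame: the origin (TCP) lies between the finger pads; the fingertips stand 17 mm ahead of it and the grasp point (between the pads) lies 2 mm behind it; x points along the fingers, y is the direction in which the jaws open and shut, and the axes are right-handed (so a half turn about x gives the same grasp; the last joint's range is limited). The gripper opens to 88 mm and grips with 3 to 60 N. Pads are 20 mm wide; open, the fingers measure 115 mm over their backs; the gripper's body (75 mm by 178 mm) begins 61 mm behind the grasp point.
Start: joints at [1.256, 0.411, -0.013, 1.596, 0.006, 1.134, -0.082], TCP at [0.153, -0.606, 0.201] pointing down, gripper open.
Joint ranges: [-2.95, 2.95], [-0.29, 1.99], [-1.47, 1.44], [0.14, 2.54], [-1.03, 4.17], [0.13, 1.85], [-2.86, 2.86]. Speed limits (rad/s): [2.39, 2.39, 3.01, 3.01, 3.14, 3.14, 3.14].

INTERFACE

Orientations are given as a 3x3 rotation matrix whose columns are the frame's x, y, z axes.
In Python, from bench import get_state, eyes, bot gives the robot as it stands.
- The arm moves only by the tool apply_moves, never from a script. Its arguments are lists of equal length, an entry for each row: "translation": the shift along the tool's x, y, z in mm, a list of three; "yaw": the turn about the tool's x in rad; "gripper": the opening, from 0 (shut) to 1 (fully open). In form: {"translation": [[x, y, z], ...], "yaw": [yaw, ...], "gripper": [gripper, ...]}. A call has 1 to 5 rows; each row shifts and turns the pose as measured when the row begins, along the tool's axes as they then stand; what a row does not reach is not made up. A row lasts 1/8 s, in which the tool goes at most 62.5 mm and 10.7 degrees, less where a joint would pass 70% of its speed; a pose out of reach is approached as far as the arm can. A call with a gripper value outside its range is refused whole. The fingers move at their own pace and stop on an object; "grip_force" is the grip in N (left out, the last holds). Time passes only in rows, so rows that do not move let the fingers close. It gives the time, the measured TCP pose, the force and the opening at its end, in the units of the state.
- get_state(): the state, without advancing time (a new reading comes with each control period).
- eyes.read_camera(name): name is "scene" or "side" or "wrist"; returns (picture, depth): 400x640x3 uint8, blue, green, red; 400x640 float32, m along the optical axis (not along the pixel's ray), 0 where there is no reading.
- eyes.calibration(name): a dict with "camera_matrix" (3x3 intrinsics, pixels), "rvec" (rotation vector, rad) and "tvec" (3), from world to camera coordinates, as OpenCV has them. Camera axes: x right, y down, z forward; pixel columns grow to the right and rows downward; lengths in m; the calibration is good to about 2 mm. A picture is of the moment at which its call begins: read the wrist's pose just before it. calibration takes no time and is no camera call; for the wrist camera it gives the pose at the moment of the call.
- bot.sign_off(): hands the job in, once; it reports no verdict.
The state is a dict: "time": time; "joints": joint angles; "qvel": joint speeds; "tau": joint torques, N m; "ee_pos": TCP position; "orientation": TCP orientation; "ft_force": force on the tool from outside, world axes, zero at the start; "wrist_torque": the same for the moment, N m; "finger_gap": finger opening in m.
Only numpy, scipy, OpenCV 4.12 (cv2) and the standard library are available. Lean on these libraries where they do the work, as an engineer would, in place of code of your own. Each camera call takes 0.05 s, during which the arm holds its last target. There are 200 camera calls.

TASK

A buyer wants to see that the lid stay of this wooden case works. Raise the lid, which has a pull at the front, until the folding stay on the right-hand end is taut and let go, so that the stay locks and the lid stands by itself with your hand off it; then break the stay by pushing its knuckle back, and bring the lid down until it is fully shut, without a slam. Do not force the stay (its foot must not slip in its slot), and leave the other wares where they are.

Things in the scene. Friction and masses are not known exactly. Their poses are not given: they have to be found in the camera images.
- case: wooden case, fixed to the table: 170 deep (x) x 240 wide (y) x 100 mm tall, closed by a hinged lid. Origin: centre of its underside. x points from its front (where the pull is) to its hinged rear, y to its left end, z up. A folding stay of two 74 mm steel bars is on the outside of its right (-y) end
- hinge (a point): middle of the lid's hinge axis, at (85, 0, 100) mm in the case's frame; axes as the case's. The hinge axis runs along the case's y
- lid (a joint): lid angle, rad: 0 shut, growing as the front edge rises. Lid 178 mm deep, 10 mm thick, about 0.35 kg. Its stiff hinge (0.5 N m friction) keeps it where it is left; raising takes 1 to 9 N at the pull. The stay goes taut somewhere between 1.0 and 1.4 rad: the height at which its foot is clamped differs each time and is not measured, so feel for it
- lid_grip (a point): centre of the lid's brass pull: a roller, 18 mm dia. and 18 mm long, axis along the case's y, on a 30 mm neck at the middle of the lid's front edge. Pinch its flat end faces (18 mm apart); it turns between the fingers as the lid swings. Moves with the lid: 213 mm from the hinge axis along the lid, and 6 mm above the axis with the lid shut. Axes as the case's when shut
- stay_elbow (a joint): bend of the stay at its knuckle, rad: about 0 folded (lid shut), 2.59 bars in line, 2.84 locked on its stop just past the line. A spring pulls it to the lock: when the lid is raised until the stay is taut and then let go, it snaps over by itself; while pulled taut it hangs near 2.59. Broken to below 2.0 it stays broken; let go above that it may snap back
- knuckle (a point): axis of the steel pin (12 mm dia., along the case's y) that joins the stay's bars, 148 mm right of the case's middle; the pin reaches 14 mm farther out, with a 16 mm dia. cap on its last 5 mm. Locked, it is 65 to 95 mm in front of the hinge axis, 25 to 50 mm above it. To break the stay push it 25 to 45 mm back to the hinge and down, on its 74 mm arc about the foot of the lower bar: about 5 N
- stay_foot (a joint): slip of the stay's foot in its clamp, m, upward positive, 0 at the start. The foot (steel, 14 x 16 mm) is the pivot of the lower bar, on the case's right end, 104 mm in front of the hinge axis and 22 to 46 mm below it. It slips only if the stay is forced: some 13 N at the pull with the stay taut, or pressing the lid down hard while the stay is locked
- mug: white mug, 76 mm across, 85 mm tall; origin under its centre; to be left alone
- bowl: wooden bowl, 140 mm across, 55 mm tall; origin under its centre; to be left alone
- tumbler: green glass tumbler, 66 mm across, 90 mm tall; origin under its centre; to be left alone
- decanter: clear glass bottle, 80 mm across, 170 mm tall; origin under its centre; to be left alone
- book: green-covered book lying flat, 115 x 165 x 27 mm; origin under its centre; to be left alone
- candlestick: small brass candlestick, 60 mm across, 80 mm tall, standing off the case's right rear corner; origin under its centre; to be left alone
- clock: small wooden table clock, 35 x 80 x 75 mm, standing beside the case's left end; origin under its centre; to be left alone

How it is judged:
On the way, in this order (a step that is already met when the one before it is completed fails the run):
1. the stay is locked (past 2.7 rad) with the lid up (above 0.9 rad) and the fingers off the case, lid and stay (value of joint stay_elbow above 2.7 rad and value of joint lid above 0.9 rad and contact force between the fingers and case below 0.3 N), for 0.3 s.
2. the stay is broken (bent back below 2.3 rad) with the lid still up (above 0.6 rad) (value of joint stay_elbow below 2.3 rad and value of joint lid above 0.6 rad), for 0.1 s.
At the end, for the whole second after the job is handed in: the lid is fully shut (below 0.04 rad), the stay folded, its foot still where it was clamped (within 3 mm) (value of joint lid below 0.04 rad and value of joint stay_elbow below 0.6 rad and value of joint stay_foot between -0.003 and 0.003 m); the robot touches nothing.
It fails at once if the stay is forced: its foot slips 3 mm in its slot (value of joint stay_foot above 0.003 m or value of joint stay_foot below -0.003 m).
It fails at once if the lid slams: it comes down faster than 1.5 rad/s below 0.6 rad (velocity of joint lid below -1.5 rad/s and value of joint lid below 0.6 rad).
It fails at once if one of the other wares is shifted by more than 30 mm (distance of any of mug, bowl, tumbler, decanter, book, candlestick, clock from where it was at the start of the episode above 0.03 m).
It also fails if it takes over 72 s, if anything falls off the work surface, if the arm or the gripper's body presses on something with over 40 N, if the wrist force passes 120 N, or if a joint passes its speed limit or range.

## Working session

There is one attempt and no reset: what is moved stays moved. The work goes in short steps, Python scripts to look and compute and a tool call to move; the robot and the scene stay as the last step left them, time stands still between calls to the robot, and variables do not carry over. Pictures are saved under pics/ and viewed, about 8 in all and at most 12, crops included, and the job is handed in when it is done.

Besides the shell and the picture viewer there is one more tool, called after "Call:" as name(argument=value, ...), one argument or row to a line, values as JSON. apply_moves: Moves the arm, as the interface text tells. Its arguments: {"type":"object","properties":{"translation":{"type":"array","items":{"type":"array","items":{"type":"number"}}},"yaw":{"type":"array","items":{"type":"number"}},"gripper":{"type":"array","items":{"type":"number"}},"grip_force":{"type":"number"}},"required":["translation","yaw","gripper"]}

```bash
mkdir -p pics; ls; cat > h.py <<'E'
import numpy as np, cv2
from bench import get_state, eyes, bot
def snap(n,fn):
    im,d=eyes.read_camera(n); cv2.imwrite(f'pics/{fn}.png',im); np.save(f'pics/{fn}.npy',d)
    c=eyes.calibration(n); np.savez(f'pics/{fn}_c.npz',K=c['camera_matrix'],r=c['rvec'],t=c['tvec'])
    return im,d
def load(fn):
    c=np.load(f'pics/{fn}_c.npz'); R=cv2.Rodrigues(c['r'])[0]; return cv2.imread(f'pics/{fn}.png'),np.load(f'pics/{fn}.npy'),c['K'],R,c['t'].reshape(3)
def px(fn,u,v,z=None):
    im,d,K,R,t=load(fn); dd=d[int(v),int(u)]
    ray=np.linalg.inv(K)@[u,v,1.]
    if z is None: return R.T@(ray*dd-t)
    C=-R.T@t; w=R.T@ray; return C+w*(z-C[2])/w[2]
def cloud(fn):
    im,d,K,R,t=load(fn); v,u=np.mgrid[:d.shape[0],:d.shape[1]]
    P=np.stack([u,v,np.ones_like(u)],-1)@np.linalg.inv(K).T*d[...,None]
    return (P-t)@R, d>0
def proj(fn,P):
    im,d,K,R,t=load(fn); q=(np.atleast_2d(P)@R.T+t)@K.T; return q[:,:2]/q[:,2:]
E
python3 - <<'E'
from h import *
for n in('scene','side'): snap(n,n+'0'); c=eyes.calibration(n); R=cv2.Rodrigues(np.array(c['rvec']))[0]; print(n,-R.T@np.array(c['tvec']).ravel())
s=get_state(); print(s['time'],s['ee_pos'],s['orientation'],s['finger_gap'])
a=cv2.imread('pics/scene0.png');b=cv2.imread('pics/side0.png')
E
```

```text
pics
scene [ 1.34383648 -0.25035992  0.60760361]
side [0.28802873 0.85304643 0.7360856 ]
0.1 [ 0.15249756 -0.60561699  0.20000496] [[-4.62987165e-04  2.44292854e-01 -9.69701391e-01]
 [ 1.38148867e-03 -9.69700413e-01 -2.44293267e-01]
 [-9.99998939e-01 -1.45273613e-03  1.11471036e-04]] 0.08766148398863134
```

View pics/scene0.png

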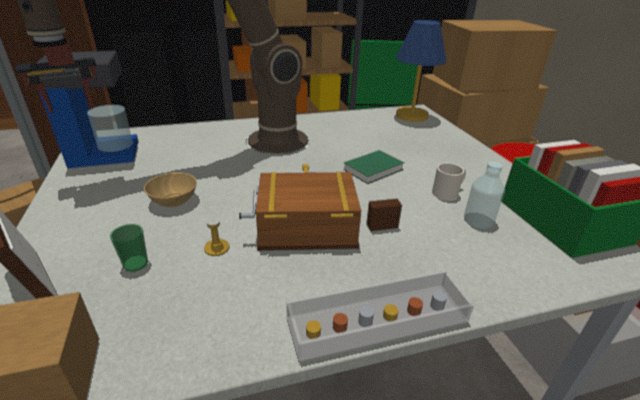

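View pics/side0.png

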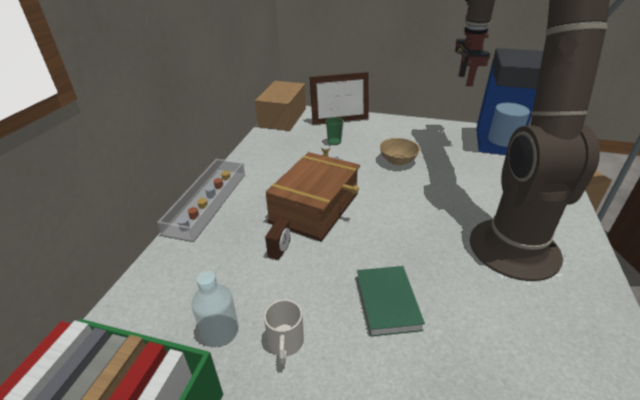

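```bash
python3 - <<'E'
from h import *
for f in('scene0','side0'):
    P,m=cloud(f); 
    c=px(f,*((310,192) if f[1]=='c' else (315,180))); print('lid c',c)
    s=m&(abs(P[...,2]-c[2])<.006)&(np.hypot(P[...,0]-c[0],P[...,1]-c[1])<.2)
    n,l=cv2.connectedComponents(s.astype('u1')); 
    u,v=(310,192) if f[1]=='c' else (315,180)
    q=P[l==l[v,u]]; r=cv2.minAreaRect((q[:,:2]*1000).astype('f4')); print(f,len(q),r,cv2.boxPoints(r).round(), np.median(q[:,2]))
# pull & knuckle
for u,v in((306,168),(304,170),(254,190),(246,216),(241,216),(253,214),(250,245),(246,245)): print(u,v,px('scene0',u,v).round(4))
for u,v in((348,190),(353,189),(345,217)): print('side',u,v,px('side0',u,v).round(4))
a=cv2.imread('pics/scene0.png')[150:260,190:390]; b=cv2.imread('pics/side0.png')[140:250,255:375]
a=cv2.resize(a,None,fx=4,fy=4,interpolation=2);cv2.imwrite('pics/c1.png',a)
E
```

```text
lid c [ 0.56249699 -0.03010585  0.11024645]
scene0 4071 ((539.432861328125, -34.449066162109375), (244.98233032226562, 217.65904235839844), 78.0654525756836) [[ 408. -132.]
 [ 621. -177.]
 [ 671.   63.]
 [ 458.  108.]] 0.11143820147216246
lid c [ 0.54779078 -0.02195941  0.11064628]
side0 3197 ((528.8177490234375, -34.33607482910156), (256.4158020019531, 223.19442749023438), 76.51211547851562) [[ 390. -133.]
 [ 607. -185.]
 [ 667.   64.]
 [ 450.  116.]] 0.1110367522302478
306 168 [ 0.4454 -0.0093  0.1131]
304 170 [ 0.457  -0.0179  0.1142]
254 190 [ 0.3364 -0.1402 -0.001 ]
246 216 [ 0.5854 -0.1903  0.0821]
241 216 [ 0.5811 -0.2014  0.081 ]
253 214 [ 0.5827 -0.1736  0.083 ]
250 245 [ 0.5893 -0.1873 -0.002 ]
246 245 [ 0.5874 -0.1968 -0.0015]
side 348 190 [ 0.4494 -0.0054  0.1049]
side 353 189 [ 0.4349 -0.0012  0.1137]
side 345 217 [ 0.4574 -0.0162 -0.0016]
```

View pics/c1.png

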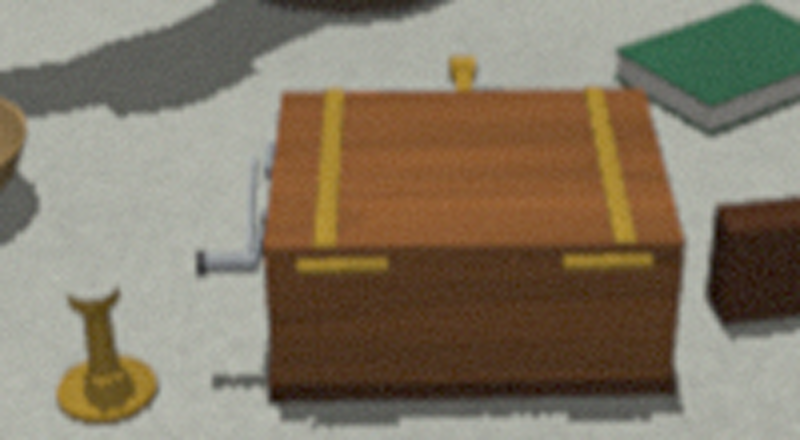

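```bash
python3 - <<'E'
from h import *
C=[px('scene0',190+u/4,150+v/4,.110)*1000 for u,v in((283,92),(648,92),(683,244),(265,247))]
C=np.array(C)[:,:2];print(C.round()); 
for i in range(4): print(np.linalg.norm(C[i]-C[i-1]).round(1), np.degrees(np.arctan2(*(C[i]-C[i-1])[::-1])).round(1))
print('pull',px('scene0',190+462/4,150+68/4,.106), 'side', px('side0',353,189,.106))
print('kn',px('scene0',190+203/4,150+263/4))
b=cv2.imread('pics/side0.png')[145:245,260:375]
cv2.imwrite('pics/c2.png',cv2.resize(b,None,fx=6,fy=6,interpolation=2))
E
```

```text
[[ 439. -131.]
 [ 496.  104.]
 [ 669.   60.]
 [ 615. -169.]]
180.3 167.6
241.0 76.3
178.9 -14.1
235.7 -103.4
pull [ 0.42660442 -0.00572983  0.106     ] side [ 0.43674189 -0.01179458  0.106     ]
kn [ 0.58006066 -0.2018832   0.08113277]
```

View pics/c2.png

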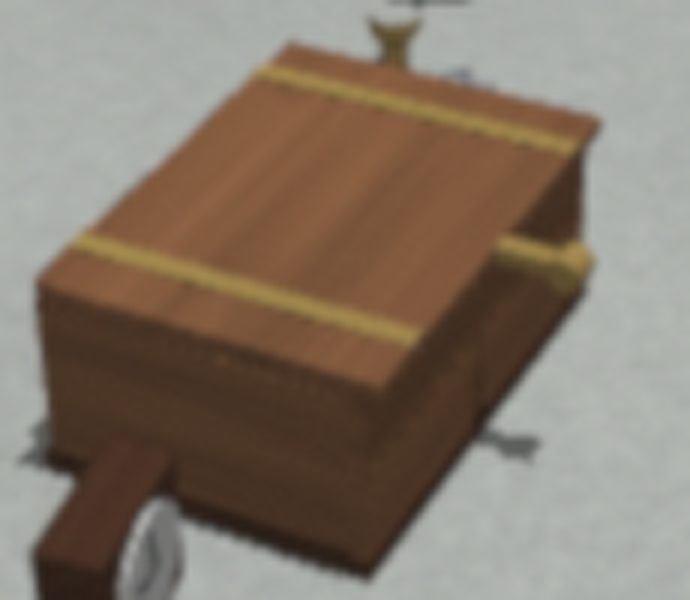

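```bash
python3 - <<'E'
from h import *
from scipy.optimize import least_squares
uvA=[(190+u/4,150+v/4) for u,v in((283,92),(648,92),(683,244),(265,247))]  # fr, fl, rl, rr
uvB=[(260+u/6,145+v/6) for u,v in((600,123),(383,388),(40,283),(292,43))]
A=np.array(uvA)-.0;B=np.array(uvB)
pA=(190+462/4,150+68/4);pB=(260+574/6,145+265/6)
# corners in hinge frame: front x=-178, y ∓120 ; top z .110 (abs)
def pts(p):
    x,y,t,w=p; e=np.array([np.cos(t),np.sin(t)]); n=np.array([-e[1],e[0]]); H=np.array([x,y])
    f=lambda a,b,z: np.r_[H+a*e+b*n,z]
    return np.array([f(-.178,-w,.11),f(-.178,w,.11),f(0,w,.11),f(0,-w,.11),f(-.213,0,.106)])
def res(p): 
    q=pts(p); return np.r_[(proj('scene0',q)-np.vstack([A,pA])).ravel(),(proj('side0',q)-np.vstack([B,pB])).ravel()]
r=least_squares(res,[.64,-.05,-.24,.12]); print(r.x,np.degrees(r.x[2]),r.fun.reshape(-1,2).round(1)); print(pts(r.x).round(4))
x,y,t,w=r.x
e=np.array([np.cos(t),np.sin(t)]);n=np.array([-e[1],e[0]])
k=np.array([.58,-.2019])-[x,y]; print('knuckle cap in hinge frame',k@e,k@n)
E
```

```text
[ 0.63781936 -0.05334668 -0.22148124  0.11888556] -12.689940411932387 [[ 0.1 -0.1]
 [-1.4 -0.9]
 [ 0.2 -1.5]
 [-0.3 -0.7]
 [ 0.   0.6]
 [ 0.4 -0.2]
 [-0.2  0.4]
 [-1.3 -0.7]
 [-0.5 -0.5]
 [-0.6  1.3]]
[[ 0.4381 -0.1302  0.11  ]
 [ 0.4903  0.1017  0.11  ]
 [ 0.6639  0.0626  0.11  ]
 [ 0.6117 -0.1693  0.11  ]
 [ 0.43   -0.0066  0.106 ]]
knuckle cap in hinge frame -0.023773578286496885 -0.15762609618053816
```

Call:
apply_moves(
  translation=[
    [0, 0, 0],
    [0, 0, 0],
    [0, 0, 0],
    [0, -58, -12.5],
    [0, -58, -12.5],
  ],
  yaw=[0.156, 0.156, 0.156, 0, 0],
  gripper=[0.6, 0.6, 0.6, 0.6, 0.6],
  grip_force=15,
)

```text
time: 0.72
ee_pos: [0.2018, -0.4979, 0.1968]
orientation: [[-0.004, -0.241, -0.971], [0.005, -0.971, 0.241], [-1.0, -0.004, 0.005]]
ft_force: [1.8, 0.3, 0.4]
finger_gap: 0.0527
```

Call:
apply_moves(
  translation=[
    [0, -58, -12.5],
    [0, -58, -12.5],
    [0, -58, -12.5],
    [0, -58, -12.5],
    [0, -58, -12.5],
  ],
  yaw=[0, 0, 0, 0, 0],
  gripper=[0.6, 0.6, 0.6, 0.6, 0.6],
)

```text
time: 1.35
ee_pos: [0.3348, -0.222, 0.197]
orientation: [[-0.004, -0.242, -0.97], [0.005, -0.97, 0.242], [-1.0, -0.004, 0.005]]
ft_force: [1.0, -1.2, 0.7]
finger_gap: 0.0524
```

Call:
apply_moves(
  translation=[
    [0, -58, -10],
    [0, -58, -10],
    [0, -58, -10],
    [0, -50, -9],
    [0, -3, -1],
  ],
  yaw=[0, 0, 0, -0.02, 0],
  gripper=[0.6, 0.6, 0.6, 0.6, 0.6],
)

```text
time: 1.98
ee_pos: [0.4308, -0.0002, 0.198]
orientation: [[-0.002, -0.216, -0.976], [0.006, -0.976, 0.216], [-1.0, -0.005, 0.003]]
ft_force: [0.4, -1.2, -1.1]
finger_gap: 0.0528
```

```bash
python3 - <<'E'
from h import *
s=get_state();print(s['ee_pos'],s['orientation'])
im,d=snap('wrist','w1')
for P in ([.43,-.0066,.106],[.4381,-.1302,.11],[.4903,.1017,.11]): print(proj('w1',P).round(1))
E
```

```text
[ 4.30778689e-01 -1.62917935e-04  1.98020660e-01] [[-0.00199572 -0.21578577 -0.97643869]
 [ 0.00550007 -0.97642824  0.21577221]
 [-0.99998288 -0.00493986  0.00313552]]
[[330.5 196.3]]
[[485.7 154.5]]
[[176.8 153.7]]
```

View pics/w1.png

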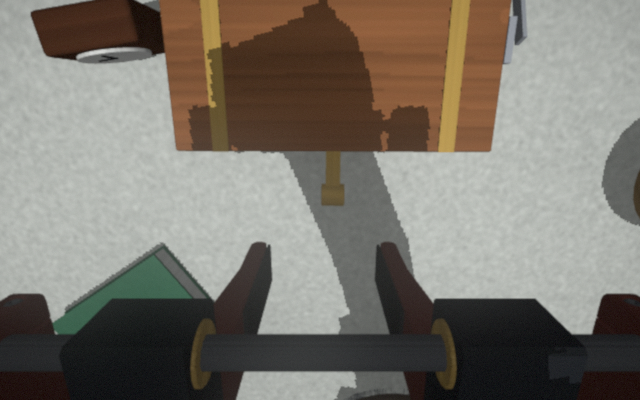

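Call:
apply_moves(
  translation=[
    [30, 8, -2],
    [30, 0, 0],
    [25, 0, 0],
    [8, 0, 0],
    [0, 0, 0],
  ],
  yaw=[0, 0, 0, 0, 0],
  gripper=[0.6, 0.6, 0.6, 0.6, 0.6],
)

```text
time: 2.65
ee_pos: [0.4283, -0.0168, 0.1023]
orientation: [[-0.004, -0.226, -0.974], [0.001, -0.974, 0.226], [-1.0, -0.001, 0.004]]
ft_force: [0.2, -0.5, 0.1]
finger_gap: 0.053
```

```bash
python3 - <<'E'
from h import *
im,d=snap('wrist','w2')
print(get_state()['ee_pos'],proj('w2',[.4306,-.0088,.106]))
E
```

```text
[ 0.42849097 -0.01679755  0.10266918] [[309.45346026 245.53317968]]
```

View pics/w2.png

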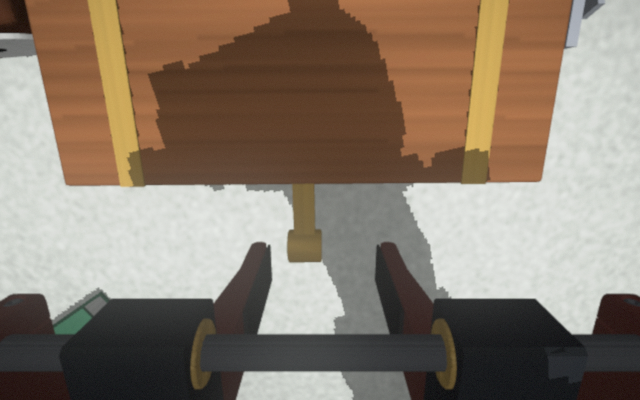

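Call:
apply_moves(
  translation=[
    [0, -10, -0.5],
    [0, 0, 0],
    [0, 0, 0],
    [0, 0, 0],
    [0, 0, 0],
  ],
  yaw=[0, 0, 0, 0, 0],
  gripper=[0.6, 0.6, 0, 0, 0],
  grip_force=15,
)

```text
time: 3.32
ee_pos: [0.4331, -0.0065, 0.105]
orientation: [[0.001, -0.226, -0.974], [0.001, -0.974, 0.226], [-1.0, -0.001, -0.001]]
ft_force: [-0.2, 0.3, -0.3]
finger_gap: 0.026
```

Call:
apply_moves(
  translation=[
    [0, 0, 0],
    [0, 0, 0],
    [-4, 0, 0],
  ],
  yaw=[0, 0, 0],
  gripper=[0, 0, 0],
)

```text
time: 3.7
ee_pos: [0.4328, -0.0067, 0.1089]
orientation: [[-0.0, -0.227, -0.974], [0.001, -0.974, 0.227], [-1.0, -0.001, 0.0]]
ft_force: [0.6, 0.4, -0.1]
finger_gap: 0.0002
```

```bash
python3 - <<'E'
from h import *
im,d=snap('wrist','w3'); P,m=cloud('w3'); print(get_state()['ee_pos'])
for f in('w2','w3','w1'):
    im,d,*_=load(f); P,m=cloud(f)
    hsv=cv2.cvtColor(im,cv2.COLOR_BGR2HSV); s=m&(hsv[...,1]>110)&(hsv[...,0]>15)&(hsv[...,0]<32)
    s&=(P[...,2]<.13)&(P[...,2]>.08)&(P[...,0]<.47)&(abs(P[...,1])<.06)
    n,l,st,ce=cv2.connectedComponentsWithStats(s.astype('u1'))
    for i in range(1,n):
        if st[i,4]>60: q=P[l==i]; print(f,st[i],np.percentile(q,[2,50,98],axis=0).round(4).tolist())
E
```

```text
[ 0.43320028 -0.00661334  0.10949192]
w2 [293 183  22  53 773] [[0.4418, -0.0186, 0.1121], [0.458, -0.0129, 0.1134], [0.4676, -0.0079, 0.1147]]
w3 [ 310  184   31   60 1080] [[0.4373, -0.0177, 0.1124], [0.4522, -0.0115, 0.1138], [0.4675, -0.0044, 0.1179]]
w1 [323 151  20  51 618] [[0.431, -0.0191, 0.1115], [0.4476, -0.0126, 0.1133], [0.4662, -0.0033, 0.1186]]
```

View pics/w3.png

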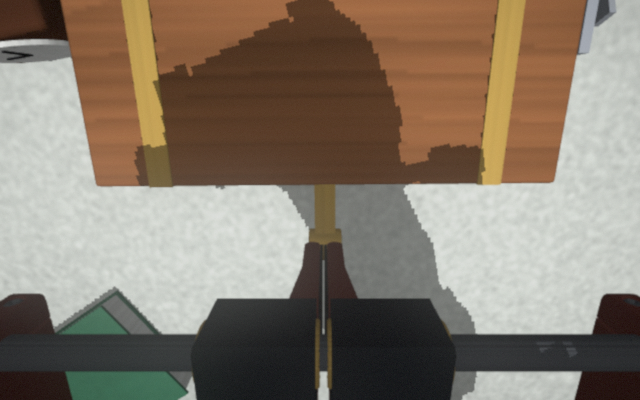

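```bash
python3 - <<'E'
from h import *
for f,u,vs in(('w2',305,(200,228,232,238,245,252,259,261)),('w1',333,(160,180,186,190,195,200,203)),('w3',325,(200,225,230,236,240))):
    print(f,[(v,px(f,u,v).round(4).tolist()) for v in vs])
    print(px(f,u,{'w2':245,'w1':195,'w3':240}[f],.113))
for f,u in(('w2',(66,542)),('w3',(97,553)),('w1',(177,494))): print([px(f,a,{'w1':151}.get(f,184),.11).round(4) for a in u])
E
```

```text
w2 [(200, [0.4589, -0.0137, 0.1134]), (228, [0.4438, -0.0099, 0.1128]), (232, [0.4417, -0.0094, 0.1132]), (238, [0.4397, -0.009, 0.1162]), (245, [0.4367, -0.0084, 0.1182]), (252, [0.4329, -0.0075, 0.1184]), (259, [0.4284, -0.0063, 0.1171]), (261, [0.426, -0.0055, 0.1144])]
[ 0.43444092 -0.00757593  0.113     ]
w1 [(160, [0.4597, -0.0149, 0.1119]), (180, [0.4446, -0.0116, 0.1135]), (186, [0.4402, -0.0106, 0.1143]), (190, [0.4373, -0.01, 0.1153]), (195, [0.4337, -0.0092, 0.1167]), (200, [0.4297, -0.0084, 0.1166]), (203, [0.4275, -0.0079, 0.1173])]
[ 0.43265528 -0.00906448  0.113     ]
w3 [(200, [0.4595, -0.013, 0.1146]), (225, [0.4451, -0.0097, 0.1127]), (230, [0.4423, -0.0091, 0.1127]), (236, [0.4401, -0.0086, 0.1159]), (240, [0.4381, -0.0081, 0.1166])]
[ 0.43662838 -0.00776514  0.113     ]
[array([0.4939, 0.1043, 0.11  ]), array([ 0.4388, -0.1336,  0.11  ])]
[array([0.4943, 0.1039, 0.11  ]), array([ 0.4394, -0.133 ,  0.11  ])]
[array([0.4922, 0.1009, 0.11  ]), array([ 0.4394, -0.1366,  0.11  ])]
```

```bash
python3 - <<'E'
from h import *
s=get_state(); p=np.array(s['ee_pos']);R=np.array(s['orientation']);print(p,s['finger_gap'],s['ft_force'])
for a in(-60,-30,-2,0,17): print(a,[proj('w3',p+R@np.array([a,0,b])/1000).round(1)[0].tolist() for b in(-10,0,10)])
im,d,K,Rc,t=load('w3'); print('cam',-Rc.T@t, Rc[2])
for v in (236,240,244,246,250,255,260,270,290): print(v,px('w3',318,v).round(4),px('w3',325,v).round(4))
E
```

```text
[ 0.43320028 -0.00661334  0.10949192] 0.00040929882689765505 [ 0.29957837  0.77088999 -0.55683163]
-60 [[324.7, 281.8], [324.7, 304.0], [324.6, 325.2]]
-30 [[324.5, 249.6], [324.5, 268.6], [324.5, 287.0]]
-2 [[324.4, 228.2], [324.4, 244.9], [324.3, 261.1]]
0 [[324.4, 226.8], [324.4, 243.4], [324.3, 259.6]]
17 [[324.3, 216.7], [324.3, 232.1], [324.3, 247.2]]
cam [ 0.5118382  -0.02458176  0.29335524] [-0.28677377  0.0690585  -0.95550601]
236 [ 0.441  -0.0049  0.116 ] [ 0.4401 -0.0086  0.1159]
240 [ 0.439  -0.0044  0.1166] [ 0.4381 -0.0081  0.1166]
244 [ 0.4441 -0.0059  0.1341] [ 0.4422 -0.009   0.1314]
246 [ 0.4439 -0.0059  0.1359] [ 0.4419 -0.0089  0.1331]
250 [ 0.4443 -0.0061  0.1414] [ 0.4423 -0.009   0.1387]
255 [ 0.4445 -0.0062  0.1473] [ 0.4417 -0.0088  0.1428]
260 [ 0.4437 -0.0061  0.1508] [ 0.4418 -0.0089  0.1483]
270 [ 0.4444 -0.0064  0.1614] [ 0.442  -0.0089  0.1582]
290 [ 0.4444 -0.0067  0.1773] [ 0.4422 -0.0089  0.1744]
```

```bash
python3 - <<'E'
from h import *
snap('scene','s2');snap('side','d2')
s=get_state(); p=np.array(s['ee_pos']);print(p)
for f in('s2','d2'): print([proj(f,p-[0,0,a]).round(0)[0].tolist() for a in(-.06,0,.017)])
a=load('s2')[0];b=load('d2')[0]
q=proj('s2',p)[0].astype(int);r=proj('d2',p)[0].astype(int);print(q,r)
A=a[q[1]-60:q[1]+40,q[0]-50:q[0]+50];B=b[r[1]-60:r[1]+40,r[0]-50:r[0]+50]
cv2.imwrite('pics/c3.png',cv2.resize(np.hstack([A,B]),None,fx=4,fy=4,interpolation=2))
# w2 finger tips
for v in(243,246,250,260,280): print(v,px('w2',262,v).round(4),px('w2',384,v).round(4))
E
```

```text
[ 0.43324997 -0.00666338  0.10924206]
[[306.0, 147.0], [306.0, 167.0], [306.0, 173.0]]
[[355.0, 171.0], [354.0, 189.0], [354.0, 194.0]]
[305 167] [353 189]
243 [0.4461 0.0105 0.1269] [ 0.4325 -0.0477  0.1265]
246 [0.446  0.0099 0.1305] [ 0.4324 -0.0471  0.1297]
250 [0.446  0.009  0.1354] [ 0.4324 -0.0465  0.1338]
260 [0.444  0.0085 0.142 ] [ 0.4323 -0.0449  0.1432]
280 [0.4392 0.0081 0.1517] [ 0.4266 -0.0427  0.1502]
```

View pics/c3.png

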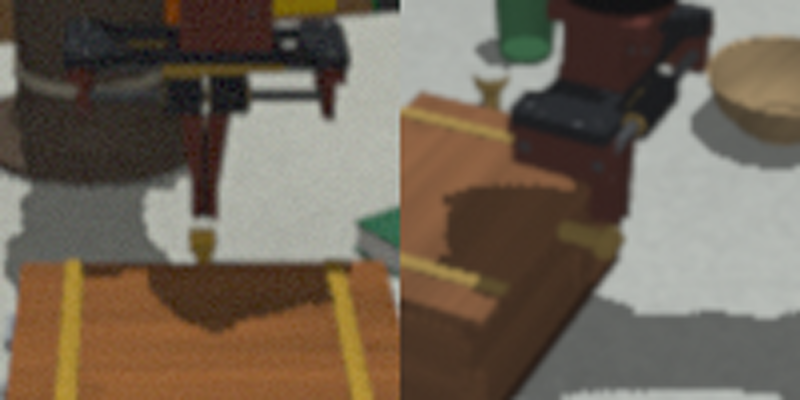

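Call:
apply_moves(
  translation=[
    [0, 0, 0],
    [0, 0, 0],
    [0, 0, 0],
    [20, 0, 0],
    [0, 0, 0],
  ],
  yaw=[0, 0, 0, 0, 0],
  gripper=[0.6, 0.6, 0.6, 0.6, 0.6],
)

```text
time: 4.47
ee_pos: [0.4334, -0.0067, 0.0891]
orientation: [[0.002, -0.227, -0.974], [0.001, -0.974, 0.227], [-1.0, -0.001, -0.001]]
ft_force: [-0.0, 1.0, -0.0]
finger_gap: 0.0471
```

Call:
apply_moves(
  translation=[
    [20, 0, 0],
    [0, 0, 0],
    [0, 0, 0],
    [0, 0, 0],
    [0, 0, 0],
  ],
  yaw=[0, 0, 0, 0, 0],
  gripper=[0.6, 0.6, 0, 0, 0],
)

```text
time: 5.1
ee_pos: [0.4356, -0.0065, 0.072]
orientation: [[0.005, -0.227, -0.974], [0.0, -0.974, 0.227], [-1.0, -0.002, -0.005]]
ft_force: [0.2, -0.3, -0.1]
finger_gap: 0.0257
```

Call:
apply_moves(
  translation=[
    [0, 0, 0],
    [0, 0, 0],
  ],
  yaw=[0, 0],
  gripper=[0, 0],
)

```text
time: 5.35
ee_pos: [0.4352, -0.0083, 0.0722]
orientation: [[0.005, -0.227, -0.974], [-0.002, -0.974, 0.227], [-1.0, 0.001, -0.005]]
ft_force: [1.6, 2.7, -2.6]
finger_gap: 0.0181
```

Call:
apply_moves(
  translation=[
    [-21.2, 0, -1.7],
    [-21, 0, -3.8],
    [-20.5, 0, -5.8],
    [-19.8, 0, -7.9],
    [0, 0, 0],
  ],
  yaw=[0, 0, 0, 0, 0],
  gripper=[0, 0, 0, 0, 0],
  grip_force=20,
)

```text
time: 5.98
ee_pos: [0.4552, -0.0126, 0.1566]
orientation: [[0.007, -0.226, -0.974], [-0.001, -0.974, 0.226], [-1.0, -0.001, -0.007]]
ft_force: [-0.8, -1.2, 2.1]
finger_gap: 0.018
```

Call:
apply_moves(
  translation=[
    [-18.9, 0, -9.8],
    [-17.8, 0, -11.6],
    [-16.6, 0, -13.4],
    [-15.2, 0, -15],
    [0, 0, 0],
  ],
  yaw=[0, 0, 0, 0, 0],
  gripper=[0, 0, 0, 0, 0],
)

```text
time: 6.6
ee_pos: [0.5008, -0.0228, 0.2209]
orientation: [[0.0, -0.224, -0.975], [0.0, -0.975, 0.224], [-1.0, -0.0, 0.0]]
ft_force: [-3.5, -1.8, 7.5]
finger_gap: 0.0176
```

```bash
cat >> h.py <<'E'
G0=np.array([.4352,-.0083,.0722]); e=np.array([.9745,-.2244,0]); r=.2131
# hinge in the reported frame
H=G0+.213*e-[0,0,.006]
def th(p):
    d=np.array(p)-H; h=-d@e; return np.arctan2(d[2],h)-.028, np.hypot(h,d[2]), h
def plan(p,ang): # tool-row increments for lid angles
    out=[];_,_,h=th(p);z=p[2]-H[2]
    for a in ang:
        h2,z2=r*np.cos(a+.028),r*np.sin(a+.028); out.append([round(-(z2-z)*1e3,1),0,round(-(h-h2)*1e3,1)]);h,z=h2,z2
    return out
E
python3 - <<'E'
from h import *
s=get_state();print(s['ee_pos'],th(s['ee_pos']),s['ft_force']); t=th(s['ee_pos'])[0]
print(plan(s['ee_pos'],[t+.04*i for i in range(1,6)]))
E
```

```text
[ 0.50076636 -0.02281986  0.22089525] (np.float64(0.786825395626148), np.float64(0.21260858585127854), np.float64(0.14584852190274297)) [-3.52013152 -1.78153966  7.4691265 ]
[[np.float64(-6.1), 0, np.float64(-6.0)], [np.float64(-5.5), 0, np.float64(-6.5)], [np.float64(-5.2), 0, np.float64(-6.8)], [np.float64(-4.9), 0, np.float64(-7.0)], [np.float64(-4.6), 0, np.float64(-7.1)]]
```

Call:
apply_moves(
  translation=[
    [-7, 0, -5.5],
    [-6, 0, -6.3],
    [-5.3, 0, -6.7],
    [-5, 0, -6.9],
    [0, 0, 0],
  ],
  yaw=[0, 0, 0, 0, 0],
  gripper=[0, 0, 0, 0, 0],
)

```text
time: 7.22
ee_pos: [0.525, -0.0282, 0.2413]
orientation: [[-0.005, -0.223, -0.975], [0.001, -0.975, 0.223], [-1.0, -0.0, 0.005]]
ft_force: [1.1, -1.3, 0.2]
finger_gap: 0.0178
```

```bash
cat >> h.py <<'E'
def rep():
    s=get_state();p=s['ee_pos'];t,rr,h=th(p);f=np.array(s['ft_force']);ph=t+.028
    print(s['time'],np.round(p,4),'th %.3f r %.4f'%(t,rr),'Ftan %.1f Frad %.1f'%(f@e*np.sin(ph)+f[2]*np.cos(ph),-f@e*np.cos(ph)+f[2]*np.sin(ph)),np.round(f,1),s['finger_gap'])
    return t,p
E
python3 - <<'E'
from h import *
t,p=rep()
print(plan(p,[t+.025*i for i in range(1,11)]))
E
```

```text
7.225 [ 0.525  -0.0282  0.2413] th 0.938 r 0.2128 Ftan 1.2 Frad -0.6 [ 1.1 -1.3  0.2] 0.017772974713588834
[[np.float64(-3.2), 0, np.float64(-4.3)], [np.float64(-2.9), 0, np.float64(-4.5)], [np.float64(-2.7), 0, np.float64(-4.6)], [np.float64(-2.6), 0, np.float64(-4.6)], [np.float64(-2.5), 0, np.float64(-4.7)], [np.float64(-2.4), 0, np.float64(-4.8)], [np.float64(-2.3), 0, np.float64(-4.8)], [np.float64(-2.2), 0, np.float64(-4.9)], [np.float64(-2.0), 0, np.float64(-4.9)], [np.float64(-1.9), 0, np.float64(-5.0)]]
```

Call:
apply_moves(
  translation=[
    [-1.8, 0, -2.5],
    [-1.7, 0, -2.6],
    [-1.7, 0, -2.6],
    [-1.6, 0, -2.6],
    [-1.6, 0, -2.6],
  ],
  yaw=[0, 0, 0, 0, 0],
  gripper=[0, 0, 0, 0, 0],
)

```text
time: 7.85
ee_pos: [0.5373, -0.031, 0.2493]
orientation: [[-0.007, -0.223, -0.975], [0.001, -0.975, 0.223], [-1.0, 0.0, 0.007]]
ft_force: [-0.2, 0.0, -4.5]
finger_gap: 0.0176
```

```bash
python3 -c "
from h import *
rep()"
```

```text
7.85 [ 0.5373 -0.031   0.2493] th 1.008 r 0.2128 Ftan -2.5 Frad -3.7 [-0.2  0.  -4.5] 0.01758818655646142
```

Call:
apply_moves(
  translation=[
    [-1.2, 0, -2.6],
    [-1.4, 0, -2.6],
    [-1.4, 0, -2.6],
    [-1.3, 0, -2.6],
    [-1.3, 0, -2.6],
  ],
  yaw=[0, 0, 0, 0, 0],
  gripper=[0, 0, 0, 0, 0],
)

```text
time: 8.48
ee_pos: [0.551, -0.0341, 0.2567]
orientation: [[-0.006, -0.223, -0.975], [0.001, -0.975, 0.223], [-1.0, 0.0, 0.006]]
ft_force: [-0.0, 0.2, -3.0]
finger_gap: 0.0177
```

```bash
python3 -c "
from h import *
rep()"
```

```text
8.475 [ 0.551  -0.0341  0.2567] th 1.083 r 0.2126 Ftan -1.4 Frad -2.6 [-0.   0.2 -3. ] 0.01773551663171874
```

Call:
apply_moves(
  translation=[
    [-1.1, 0, -2.6],
    [-1.1, 0, -2.6],
    [-1.1, 0, -2.6],
    [-1.0, 0, -2.6],
    [-1.0, 0, -2.6],
  ],
  yaw=[0, 0, 0, 0, 0],
  gripper=[0, 0, 0, 0, 0],
)

```text
time: 9.1
ee_pos: [0.5621, -0.0366, 0.2619]
orientation: [[-0.012, -0.223, -0.975], [0.002, -0.975, 0.223], [-1.0, 0.001, 0.012]]
ft_force: [-10.3, 2.1, -2.7]
finger_gap: 0.0179
```

```bash
python3 -c "
from h import *
rep()"
```

```text
9.1 [ 0.5621 -0.0366  0.2619] th 1.142 r 0.2125 Ftan -10.7 Frad 1.6 [-10.3   2.1  -2.7] 0.017852860548057688
```

Call:
apply_moves(
  translation=[
    [0, 0, 0],
    [0, 0, 0],
    [0, 0, 0],
    [0, 0, 0],
    [-10, 0, 0],
  ],
  yaw=[0, 0, 0, 0, 0],
  gripper=[0.6, 0.6, 0.6, 0.6, 0.6],
)

```text
time: 9.72
ee_pos: [0.5634, -0.0367, 0.2728]
orientation: [[-0.009, -0.223, -0.975], [0.002, -0.975, 0.223], [-1.0, 0.0, 0.009]]
ft_force: [-0.5, 0.5, -0.6]
finger_gap: 0.0526
```

Call:
apply_moves(
  translation=[
    [-40, 0, 0],
    [-40, 0, 0],
    [0, 0, 0],
    [0, 0, 0],
  ],
  yaw=[0, 0, 0, 0],
  gripper=[0.6, 0.6, 0.6, 0.6],
)

```text
time: 10.22
ee_pos: [0.5644, -0.0368, 0.3575]
orientation: [[-0.007, -0.223, -0.975], [0.002, -0.975, 0.223], [-1.0, -0.0, 0.007]]
ft_force: [0.6, 0.3, -0.9]
finger_gap: 0.0526
```

```bash
python3 - <<'E'
from h import *
rep(); snap('scene','s3'); snap('wrist','w4')
a=load('s3')[0][95:265,185:385]
cv2.imwrite('pics/c4.png',cv2.resize(a,None,fx=3.5,fy=3.5,interpolation=2))
E
```

```text
10.225 [ 0.5644 -0.0368  0.3575] th 1.273 r 0.3023 Ftan 0.2 Frad -1.0 [ 0.6  0.3 -0.9] 0.052645690543822836
```

View pics/c4.png

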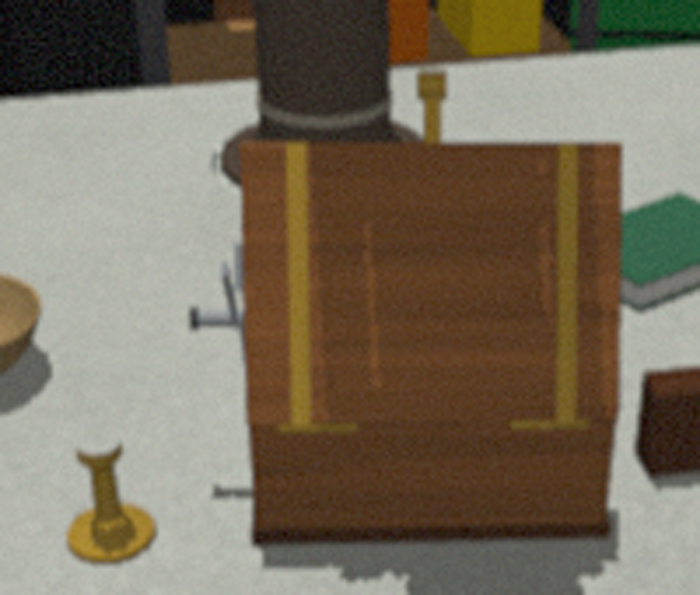

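```bash
cat >> h.py <<'E'
HT=np.array([.6405,-.0545,.1]); nn=np.array([.2244,.9745,0])
def case(P): d=np.asarray(P)-HT; return np.stack([d@e,d@nn,d[...,2]],-1)*1000
def world(c): c=np.array(c)/1000; return HT+c[0]*e+c[1]*nn+[0,0,c[2]]
E
python3 - <<'E'
from h import *
for u,v in((191,318),(194,316),(194,322),(200,318),(210,318),(220,319),(230,319),(228,280),(226,268),(232,300),(240,255),(240,270),(238,330),(432,85)):
    U,V=185+u/3.5,95+v/3.5; P=px('s3',U,V); print((u,v),P.round(3),case(P).round(1))
P,m=cloud('s3'); Q=case(P); s=m&(Q[...,1]<-121)&(Q[...,1]>-170)&(Q[...,2]>-60)&(Q[...,2]<160)&(abs(Q[...,0]+60)<80)
v,u=np.nonzero(s); o=np.argsort(Q[s][:,2])
for i in o: print(u[i],v[i],Q[v[i],u[i]].round(0).astype(int).tolist(),end=' ')
E
```

```text
(191, 318) [ 0.534 -0.195  0.135] [ -72.5 -160.7   34.5]
(194, 316) [ 0.536 -0.193  0.137] [ -70.9 -158.3   37. ]
(194, 322) [ 0.537 -0.193  0.133] [ -69.6 -158.5   33.1]
(200, 318) [ 0.536 -0.189  0.135] [ -72.1 -154.6   34.7]
(210, 318) [ 0.538 -0.183  0.135] [ -71.5 -147.8   34.9]
(220, 319) [ 0.54  -0.176  0.135] [ -70.6 -141.1   34.7]
(230, 319) [ 0.54  -0.169  0.134] [ -72.1 -134.6   33.7]
(228, 280) [ 0.567 -0.172  0.179] [ -45.  -130.5   78.8]
(226, 268) [ 0.574 -0.173  0.191] [ -38.4 -130.3   91.1]
(232, 300) [ 0.558 -0.169  0.158] [ -54.9 -130.2   58.3]
(240, 255) [ 0.581 -0.164  0.203] [ -33.  -120.3  103.2]
(240, 270) [ 0.581 -0.165  0.192] [ -33.3 -121.    92.4]
(238, 330) [ 0.538 -0.164  0.123] [ -75.3 -130.2   23. ]
(432, 85) [ 0.568 -0.038  0.299] [-74.3  -0.  198.8]
254 196 [-83, -130, -1] 254 195 [-79, -129, 5] 254 194 [-79, -129, 7] 254 193 [-78, -129, 11] 254 192 [-80, -129, 13] 254 191 [-77, -128, 17] 254 190 [-75, -128, 21] 253 189 [-76, -130, 24] 254 189 [-74, -128, 25] 240 189 [-72, -160, 26] 241 189 [-71, -158, 27] 250 188 [-74, -137, 27] 254 188 [-73, -127, 
[... 2718 characters left out ...]
8 174 [-32, -133, 88] 252 174 [-30, -124, 89] 248 173 [-35, -134, 90] 253 174 [-29, -122, 90] 249 173 [-33, -131, 90] 249 172 [-36, -131, 91] 253 173 [-31, -122, 92] 249 171 [-39, -132, 92] 252 173 [-30, -124, 92] 253 172 [-34, -122, 93] 248 172 [-33, -133, 93] 248 171 [-36, -133, 94] 248 170 [-39, -134, 95] 249 170 [-39, -131, 95] 252 172 [-29, -124, 95] 252 171 [-33, -124, 96] 253 170 [-35, -122, 97] 252 170 [-34, -124, 97] 253 171 [-29, -122, 97] 253 169 [-36, -122, 99] 252 168 [-40, -125, 99] 252 169 [-35, -124, 99] 253 168 [-36, -122, 101] 252 167 [-39, -124, 102] 253 167 [-34, -122, 105] 253 166 [-38, -122, 105] 252 166 [-37, -124, 106] 253 165 [-38, -122, 108] 252 165 [-38, -124, 108]
```

```bash
python3 - <<'E'
from h import *
s=get_state();p=np.array(s['ee_pos']);g=case(p)
for f in('s3','d2'):
    p0=p if f=='s3' else np.array([.4332,-.0067,.1092]); g=case(p0)
    P,m=cloud(f);Q=case(P)-g
    for z in range(20,160,8):
        q=Q[m&(abs(Q[...,2]-z)<4)&(abs(Q[...,0])<70)&(abs(Q[...,1])<110)]
        q=q[(q[:,2]+g[2])>20]
        if len(q)>3: print(f,z,len(q),np.percentile(q[:,0],[2,50,98]).round(),np.percentile(q[:,1],[2,98]).round())
E
```

```text
s3 20 11 [ 9. 11. 13.] [-33.  34.]
s3 28 32 [ 9. 12. 14.] [-35.  34.]
s3 36 43 [ 5. 12. 14.] [-35.  34.]
s3 44 34 [ 0. 12. 14.] [-34.  34.]
s3 52 43 [ 1. 12. 15.] [-36.  35.]
s3 60 50 [-4. 12. 14.] [-36.  37.]
s3 68 53 [-9. 12. 15.] [-38.  37.]
s3 76 58 [ 1. 12. 15.] [-40.  38.]
s3 84 64 [-7. 12. 15.] [-40.  40.]
s3 92 69 [ 8. 12. 15.] [-42.  41.]
s3 100 92 [ 5. 16. 34.] [-77.  78.]
s3 108 166 [-20.  34.  37.] [-80.  79.]
s3 116 605 [-23.  29.  36.] [-76.  76.]
s3 124 278 [-17.  30.  37.] [-80.  79.]
s3 132 311 [18. 23. 36.] [-84.  84.]
s3 140 528 [-15.  25.  36.] [-84.  84.]
s3 148 359 [-21.  23.  30.] [-86.  85.]
s3 156 159 [17. 23. 27.] [-17.  39.]
d2 20 7 [-14.  -9.   4.] [-6.  9.]
d2 28 25 [-14.  -5.   7.] [-7. 11.]
d2 36 24 [-14.  -9.   6.] [-4. 11.]
d2 44 25 [-15.  -5.   7.] [-3. 12.]
d2 52 17 [-15. -13.  -1.] [-8. 12.]
d2 60 13 [-15. -14. -11.] [-8. 12.]
d2 68 12 [-15. -14. -11.] [-8. 13.]
d2 76 13 [-15. -14. -11.] [-12.  14.]
d2 84 5 [-14. -14. -13.] [-6. 11.]
d2 100 33 [-34. -10.  24.] [-75.  82.]
d2 108 103 [-36. -18.  27.] [-76.  83.]
d2 116 165 [-36. -27.  25.] [-75.  82.]
d2 124 145 [-36. -27.  19.] [-77.  88.]
d2 132 95 [-36. -18.  28.] [-81.  89.]
d2 140 334 [-35. -15.  25.] [-81.  90.]
d2 148 202 [-33. -12.  26.] [-80.  88.]
d2 156 78 [-25. -18.  14.] [-15.  42.]
```

Call:
apply_moves(
  translation=[
    [0, 56, 11],
    [0, 56, 11],
    [0, 55, 10],
    [0, 0, 0],
  ],
  yaw=[0, 0, 0, 0],
  gripper=[0, 0, 0, 0],
  grip_force=10,
)

```text
time: 10.82
ee_pos: [0.4926, -0.196, 0.3527]
orientation: [[-0.014, -0.221, -0.975], [0.004, -0.975, 0.221], [-1.0, -0.001, 0.015]]
ft_force: [-0.4, 0.1, -0.4]
finger_gap: 0.0161
```

```bash
python3 - <<'E'
from h import *
s=get_state();print(case(s['ee_pos']).round(1),np.round(s['joints'],2),s['ee_pos'])
E
```

```text
[-112.3 -171.1  252.7] [ 0.57  0.19 -0.33  1.56  0.06  1.42 -1.56] [ 0.49263372 -0.19602212  0.35273358]
```

Call:
apply_moves(
  translation=[
    [0, 0, 0],
    [0, 0, 0],
    [0, 0, 0],
    [0, 0, 0],
    [0, 0, 0],
  ],
  yaw=[-0.1745, -0.1745, -0.1745, -0.1745, -0.1745],
  gripper=[0, 0, 0, 0, 0],
)

```text
time: 11.45
ee_pos: [0.4922, -0.1921, 0.3485]
orientation: [[-0.02, 0.628, -0.778], [0.009, -0.778, -0.629], [-1.0, -0.02, 0.01]]
ft_force: [0.2, 0.5, -0.4]
finger_gap: 0.0006
```

Call:
apply_moves(
  translation=[
    [0, 0, 0],
    [0, 0, 0],
    [0, 0, 0],
    [0, 0, 0],
    [0, 0, 0],
  ],
  yaw=[-0.1745, -0.1745, -0.1745, -0.1745, 0],
  gripper=[0, 0, 0, 0, 0],
)

```text
time: 12.08
ee_pos: [0.4925, -0.1866, 0.3443]
orientation: [[-0.026, 0.986, -0.163], [0.014, -0.163, -0.987], [-1.0, -0.028, -0.009]]
ft_force: [-0.2, -0.6, 0.4]
finger_gap: 0.0004
```

```bash
python3 - <<'E'
from h import *
s=get_state();print(s['time'],case(s['ee_pos']).round(1),np.round(s['joints'],2),np.round(s['orientation'],3),s['finger_gap'])
E
```

```text
12.075 [-114.6 -161.9  244.3] [ 0.71  0.21 -0.52  1.56  0.1   1.43  0.01] [[-0.026  0.986 -0.163]
 [ 0.014 -0.163 -0.987]
 [-1.    -0.028 -0.009]] 0.0003681709452814797
```

Call:
apply_moves(
  translation=[
    [50, 2, 2],
    [50, 2, 2],
    [50, 2, 2],
    [40, 2, 1],
    [0, 0, 0],
  ],
  yaw=[0.06, 0, 0, 0, 0],
  gripper=[0, 0, 0, 0, 0],
)

```text
time: 12.7
ee_pos: [0.4947, -0.1898, 0.1483]
orientation: [[-0.026, 0.97, -0.244], [0.015, -0.243, -0.97], [-1.0, -0.029, -0.008]]
ft_force: [-0.4, 0.5, 0.3]
finger_gap: 0.0007
```

```bash
python3 - <<'E'
from h import *
s=get_state();print(s['time'],case(s['ee_pos']).round(1),np.round(s['orientation'],3),s['ft_force'])
E
```

```text
12.7 [-111.7 -164.5   48.3] [[-0.026  0.97  -0.244]
 [ 0.015 -0.243 -0.97 ]
 [-1.    -0.029 -0.008]] [-0.38601314  0.51315315  0.337903  ]
```

Call:
apply_moves(
  translation=[
    [20, 2, 2],
    [14, 3, 2],
    [0, 3, 0],
    [0, 0, 0],
  ],
  yaw=[0, 0, 0, 0],
  gripper=[0, 0, 0, 0],
)

```text
time: 13.2
ee_pos: [0.5047, -0.1951, 0.1184]
orientation: [[-0.02, 0.968, -0.249], [0.013, -0.249, -0.968], [-1.0, -0.022, -0.008]]
ft_force: [0.5, 0.2, -0.2]
finger_gap: 0.0005
```

```bash
python3 - <<'E'
from h import *
s=get_state();print(s['time'],case(s['ee_pos']).round(1),s['ft_force'])
snap('scene','s4')
P,m=cloud('s4');Q=case(P)
q=m&(Q[...,1]<-140)&(Q[...,1]>-195)&(Q[...,2]>-20)&(Q[...,2]<75)&(Q[...,0]>-125)&(Q[...,0]<-50)
for v in np.unique(np.nonzero(q)[0]):
    r=Q[v][q[v]]; print(v,len(r),r.mean(0).round(0),r[:,1].min().round(),r[:,1].max().round())
a=load('s4')[0][120:240,190:310]
cv2.imwrite('pics/c5.png',cv2.resize(a,None,fx=5,fy=5,interpolation=2))
E
```

```text
13.2 [-100.8 -167.5   18.4] [ 0.54122523  0.18696619 -0.19272517]
166 1 [-103. -158.   71.] -158.0 -158.0
167 1 [-102. -158.   69.] -158.0 -158.0
168 11 [ -90. -168.   73.] -179.0 -157.0
169 11 [ -90. -168.   70.] -180.0 -157.0
170 11 [ -91. -166.   67.] -177.0 -157.0
171 11 [ -92. -166.   64.] -178.0 -157.0
172 11 [ -92. -167.   61.] -178.0 -157.0
173 11 [ -92. -167.   58.] -179.0 -157.0
174 11 [ -92. -167.   56.] -179.0 -157.0
175 11 [ -91. -167.   53.] -179.0 -157.0
176 11 [ -92. -168.   50.] -180.0 -158.0
177 11 [ -91. -168.   48.] -180.0 -157.0
178 11 [ -92. -168.   45.] -180.0 -157.0
179 10 [ -92. -167.   42.] -178.0 -157.0
183 2 [ -79. -159.   38.] -160.0 -158.0
184 9 [ -77. -152.   37.] -162.0 -141.0
185 10 [ -74. -152.   36.] -161.0 -141.0
186 10 [ -72. -151.   34.] -161.0 -141.0
187 10 [ -70. -151.   33.] -161.0 -141.0
188 9 [ -71. -152.   29.] -162.0 -141.0
189 2 [ -71. -159.   26.] -160.0 -158.0
```

View pics/c5.png

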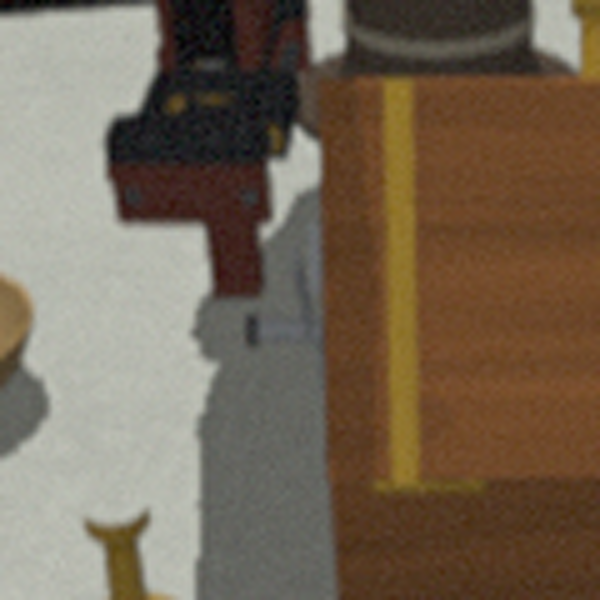

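Call:
apply_moves(
  translation=[
    [5, 7, -1.5],
    [0, 2, 0],
    [3, 8, 0],
    [4, 6.5, 0],
    [0, 0, 0],
  ],
  yaw=[0, 0, 0, 0, 0],
  gripper=[0, 0, 0, 0, 0],
)

```text
time: 13.88
ee_pos: [0.5295, -0.1995, 0.1069]
orientation: [[-0.019, 0.968, -0.249], [0.012, -0.249, -0.968], [-1.0, -0.021, -0.007]]
ft_force: [-3.2, 0.1, 1.4]
finger_gap: 0.0004
```

```bash
cat >> h.py <<'E'
def kn(f):
    s=get_state();print(s['time'],case(s['ee_pos']).round(1),np.round(s['ft_force'],1))
    snap('scene',f);P,m=cloud(f);Q=case(P)
    q=m&(Q[...,1]<-138)&(Q[...,1]>-155)&(Q[...,2]>-60)&(Q[...,2]<60)&(Q[...,0]>-100)&(Q[...,0]<5)
    if q.sum(): print('pin surf',q.sum(),np.median(Q[q],0).round(1))
    q=m&(abs(Q[...,1])<10)&(Q[...,2]>110)&(Q[...,0]>-230)&(Q[...,0]<0); b=load(f)[0].astype(int); q&=(b[...,2]-b[...,0]>45)&(b[...,1]-b[...,0]>30)
    if q.sum(): t=Q[q]; t=t[t[:,2]>t[:,2].max()-25]; print('pull',len(t),np.median(t,0).round(1),'phi',np.arctan2(np.median(t[:,2]),-np.median(t[:,0])+5))
E
python3 - <<'E'
from h import *
kn('k1')
E
```

```text
13.875 [ -75.6 -166.2    6.9] [-3.2  0.1  1.4]
pin surf 37 [ -57.9 -147.1   26.4]
pull 79 [-76.2  -0.8 195.8] phi 1.1777585946243887
```

Call:
apply_moves(
  translation=[
    [4.5, 6.5, 0],
    [5, 6, 0],
    [5, 5.5, 0],
    [0, 0, 0],
  ],
  yaw=[0, 0, 0, 0],
  gripper=[0, 0, 0, 0],
)

```text
time: 14.42
ee_pos: [0.5474, -0.2033, 0.0934]
orientation: [[-0.019, 0.968, -0.249], [0.012, -0.249, -0.969], [-1.0, -0.021, -0.007]]
ft_force: [-2.9, -0.6, 3.4]
finger_gap: 0.0004
```

```bash
python3 - <<'E'
from h import *
kn('k2')
E
```

```text
14.425 [ -57.3 -165.9   -6.6] [-2.9 -0.6  3.4]
pin surf 36 [ -40.8 -146.9   12.6]
pull 79 [-116.6   -1.4  171.2] phi 0.9533100779019981
```

Call:
apply_moves(
  translation=[
    [0, -15, 1],
    [-10, -15, 3],
    [-55, 0, 0],
    [-55, 0, 0],
    [-55, 0, 0],
  ],
  yaw=[0, 0, 0, 0, 0],
  gripper=[0, 0, 0, 0, 0],
)

```text
time: 15.1
ee_pos: [0.5131, -0.2013, 0.2702]
orientation: [[-0.026, 0.968, -0.249], [0.015, -0.249, -0.968], [-1.0, -0.029, -0.008]]
ft_force: [0.3, -0.3, 0.5]
finger_gap: 0.0005
```

Call:
apply_moves(
  translation=[
    [-55, 0, 0],
    [-20, 0, 0],
    [0, 0, 0],
    [0, 0, 0],
    [0, 0, 0],
  ],
  yaw=[0.1745, 0.1745, 0.1745, 0.1745, 0.1745],
  gripper=[0.6, 0.6, 0.6, 0.6, 0.6],
)

```text
time: 15.72
ee_pos: [0.5117, -0.2026, 0.3568]
orientation: [[-0.014, 0.406, -0.914], [0.009, -0.914, -0.406], [-1.0, -0.014, 0.009]]
ft_force: [-0.9, 0.4, -0.5]
finger_gap: 0.0471
```

Call:
apply_moves(
  translation=[
    [0, 0, 0],
    [0, 0, 0],
    [0, 0, 0],
    [0, 0, 0],
    [0, 0, 0],
  ],
  yaw=[0.1745, 0.1745, 0.1745, 0.1745, 0],
  gripper=[0.6, 0.6, 0.6, 0.6, 0.6],
)

```text
time: 16.35
ee_pos: [0.5067, -0.2021, 0.3595]
orientation: [[-0.011, -0.299, -0.954], [0.007, -0.954, 0.299], [-1.0, -0.004, 0.012]]
ft_force: [-0.1, 0.1, 0.6]
finger_gap: 0.0527
```

```bash
python3 - <<'E'
from h import *
kn('k3'); print(np.round(get_state()['orientation'],3))
E
```

```text
16.35 [ -97.3 -173.9  259.5] [-0.1  0.1  0.6]
pin surf 35 [ -41.8 -146.8   11.9]
pull 79 [-117.    -1.4  171.1] phi 0.9512888329369722
[[-0.011 -0.297 -0.955]
 [ 0.007 -0.955  0.297]
 [-1.    -0.004  0.012]]
```

Call:
apply_moves(
  translation=[
    [0, 0, 0],
    [0, -56, 9],
    [0, -56, 9],
    [0, -56, 9],
    [0, 0, 0],
  ],
  yaw=[-0.075, 0, 0, 0, 0],
  gripper=[0.6, 0.6, 0.6, 0.6, 0.6],
)

```text
time: 17.02
ee_pos: [0.5146, -0.0283, 0.3612]
orientation: [[-0.009, -0.203, -0.979], [0.007, -0.979, 0.203], [-1.0, -0.005, 0.01]]
ft_force: [0.2, -1.3, 0.3]
finger_gap: 0.0527
```

```bash
python3 - <<'E'
from h import *
s=get_state();print(case(s['ee_pos']),np.round(s['orientation'],3)); snap('wrist','w5')
d=np.array([.5195,-.0277,.2376])-s['ee_pos'];print('tool delta',np.array(s['orientation']).T@d*1e3)
im,dd,*_=load('w5');P,m=cloud('w5');Q=case(P)
q=m&(abs(Q[...,1])<14)&(Q[...,2]>155)&(Q[...,2]<200)&(Q[...,0]<-60)&(Q[...,0]>-170)
r=Q[q]; print(len(r))
for z in range(155,200,4):
    t=r[abs(r[:,2]-z)<2]
    if len(t)>4: print(z,len(t),np.percentile(t[:,0],[3,97]).round(1),np.percentile(t[:,1],[3,97]).round(1))
E
```

```text
[-128.53000828   -2.73023684  261.20240399] [[-0.009 -0.203 -0.979]
 [ 0.007 -0.979  0.203]
 [-1.    -0.005  0.01 ]]
tool delta [123.55452223  -0.98883347  -5.907801  ]
709
155 30 [-110.4 -107.2] [-8.1  1.9]
159 68 [-112.9 -108.6] [-8.1  2.5]
163 64 [-115.7 -112. ] [-8.2  2.4]
167 46 [-117.4 -114.6] [-8.2  2.3]
171 22 [-117.6 -116.4] [-10.8   3.3]
175 114 [-133.4 -116.4] [-11.3   5.7]
179 359 [-131.4 -118.6] [-11.3   5.8]
183 6 [-126.9 -121.4] [-11.    1.6]
```

Call:
apply_moves(
  translation=[
    [50, 0, -2],
    [45, 0, -2],
    [25, 0, -1],
    [0, 0, 0],
    [0, 0, 0],
  ],
  yaw=[0, 0, 0, 0, 0],
  gripper=[0.6, 0.6, 0.6, 0.6, 0],
  grip_force=15,
)

```text
time: 17.7
ee_pos: [0.5187, -0.0392, 0.2397]
orientation: [[-0.006, -0.204, -0.979], [0.003, -0.979, 0.204], [-1.0, -0.001, 0.006]]
ft_force: [-0.4, -0.0, 0.8]
finger_gap: 0.0459
```

Call:
apply_moves(
  translation=[
    [0, 0, 0],
    [0, 0, 0],
    [0, 0, 0],
    [0, 0, 0],
  ],
  yaw=[0, 0, 0, 0],
  gripper=[0, 0, 0, 0],
)

```text
time: 18.2
ee_pos: [0.5249, -0.0275, 0.243]
orientation: [[0.008, -0.194, -0.981], [0.018, -0.981, 0.195], [-1.0, -0.019, -0.004]]
ft_force: [1.7, -6.3, -8.6]
finger_gap: 0.0185
```

```bash
python3 - <<'E'
from h import *
t,p=rep(); print(case(p)); print([[float(x) for x in r] for r in plan(p,[t-.07*i for i in range(1,15)])])
E
```

```text
18.2 [ 0.5249 -0.0275  0.243 ] th 0.941 r 0.2145 Ftan -2.3 Frad -8.8 [ 1.7 -6.3 -8.6] 0.01851324263476699
[-118.75366403    0.35376651  143.04431548]
[[10.0, 0.0, 11.2], [9.7, 0.0, 11.3], [10.4, 0.0, 10.6], [11.2, 0.0, 9.9], [11.8, 0.0, 9.1], [12.4, 0.0, 8.2], [13.0, 0.0, 7.3], [13.5, 0.0, 6.4], [13.9, 0.0, 5.5], [14.2, 0.0, 4.5], [14.5, 0.0, 3.5], [14.7, 0.0, 2.4], [14.8, 0.0, 1.4], [14.9, 0.0, 0.4]]
```

Call:
apply_moves(
  translation=[
    [10.6, 0, 13.3],
    [11.6, 0, 12.4],
    [12.6, 0, 11.5],
    [13.4, 0, 10.4],
    [0, 0, 0],
  ],
  yaw=[0, 0, 0, 0, 0],
  gripper=[0, 0, 0, 0, 0],
  grip_force=20,
)

```text
time: 18.82
ee_pos: [0.4841, -0.0184, 0.2031]
orientation: [[0.026, -0.195, -0.98], [0.015, -0.981, 0.195], [-1.0, -0.02, -0.022]]
ft_force: [4.3, 0.0, -6.5]
finger_gap: 0.0183
```

```bash
python3 - <<'E'
from h import *
t,p=rep(); print(case(p)); kn('k4')
E
```

```text
18.825 [ 0.4841 -0.0184  0.2031] th 0.670 r 0.2129 Ftan -2.3 Frad -7.4 [ 4.3  0.  -6.5] 0.018342537341930386
[-1.60551913e+02  5.96160623e-02  1.03057336e+02]
18.825 [-1.606e+02  1.000e-01  1.031e+02] [ 4.3  0.  -6.5]
pin surf 35 [ -35.1 -146.7    2.6]
pull 16 [-1.434e+02 -1.000e-01  2.345e+02] phi 1.006503810466731
```

Call:
apply_moves(
  translation=[
    [13, 0, 11],
    [13.8, 0, 10],
    [14.6, 0, 9],
    [15.2, 0, 7.8],
    [15.8, 0, 6.5],
  ],
  yaw=[0, 0, 0, 0, 0],
  gripper=[0, 0, 0, 0, 0],
)

```text
time: 19.5
ee_pos: [0.447, -0.0101, 0.1331]
orientation: [[0.035, -0.197, -0.98], [0.013, -0.98, 0.197], [-0.999, -0.02, -0.032]]
ft_force: [1.9, -0.3, 2.9]
finger_gap: 0.0181
```

```bash
python3 - <<'E'
from h import *
t,p=rep(); d=case(p)-[-160.55,.06,103.06]; print(d, 167.4-d[0],132.2+d[2],np.arctan2(132.2+d[2],167.4-d[0]))
E
```

```text
19.5 [ 0.447  -0.0101  0.1331] th 0.293 r 0.2120 Ftan 3.4 Frad -0.9 [ 1.9 -0.3  2.9] 0.018107017527898586
[-38.01948746  -0.18974908 -69.93236692] 205.4194874598088 62.267633081250565 0.29432063082901133
```

Call:
apply_moves(
  translation=[
    [13, 0, 4],
    [13, 0, 3],
    [13, 0, 2.5],
    [11, 0, 1.5],
    [0, 0, 0],
  ],
  yaw=[0, 0, 0, 0, 0],
  gripper=[0, 0, 0, 0, 0],
)

```text
time: 20.12
ee_pos: [0.4371, -0.0079, 0.0792]
orientation: [[0.034, -0.197, -0.98], [0.012, -0.98, 0.198], [-0.999, -0.019, -0.031]]
ft_force: [1.1, -0.6, -2.6]
finger_gap: 0.0179
```

```bash
python3 - <<'E'
from h import *
t,p=rep(); d=case(p)-[-160.55,.06,103.06]; print(167.4-d[0],132.2+d[2],np.arctan2(132.2+d[2],167.4-d[0]))
E
```

```text
20.125 [ 0.4371 -0.0079  0.0792] th 0.034 r 0.2117 Ftan -2.6 Frad -1.4 [ 1.1 -0.6 -2.6] 0.01792909428011611
215.53972363074757 8.365652719716394 0.03879310807738744
```

Call:
apply_moves(
  translation=[
    [3, 0, 0],
    [3, 0, 0],
    [3, 0, 0],
  ],
  yaw=[0, 0, 0],
  gripper=[0, 0, 0],
)

```text
time: 20.5
ee_pos: [0.4378, -0.008, 0.0716]
orientation: [[0.034, -0.198, -0.98], [0.011, -0.98, 0.198], [-0.999, -0.018, -0.031]]
ft_force: [-8.1, -2.6, 31.6]
finger_gap: 0.0181
```

Call:
apply_moves(
  translation=[
    [-1, 0, 0],
    [0, 0, 0],
    [0, 0, 0],
    [0, 0, 0],
    [-15, 0, 0],
  ],
  yaw=[0, 0, 0, 0, 0],
  gripper=[0.6, 0.6, 0.6, 0.6, 0.6],
)

```text
time: 21.12
ee_pos: [0.4371, -0.0077, 0.0876]
orientation: [[0.033, -0.197, -0.98], [0.012, -0.98, 0.197], [-0.999, -0.018, -0.03]]
ft_force: [0.2, 0.7, -0.1]
finger_gap: 0.0529
```

Call:
apply_moves(
  translation=[
    [-30, 0, 0],
    [-40, 0, 0],
    [-40, 0, 20],
    [0, 0, 20],
    [0, 0, 0],
  ],
  yaw=[0, 0, 0, 0, 0],
  gripper=[0.6, 0.6, 0.6, 0.6, 0.6],
)

```text
time: 21.75
ee_pos: [0.394, -0.0, 0.2049]
orientation: [[0.038, -0.195, -0.98], [0.013, -0.981, 0.196], [-0.999, -0.02, -0.035]]
ft_force: [0.4, -0.0, -0.2]
finger_gap: 0.0529
```

```bash
python3 - <<'E'
from h import *
s=get_state();print(s['time'],s['ee_pos'],s['ft_force'])
snap('scene','s9'); a=load('scene0');b=load('s9')
P,m=cloud('scene0');P2,m2=cloud('s9')
for u,v in((306,180),(300,178),(320,185),(310,200),(310,207)): print(P[v,u].round(4),P2[v,u].round(4))
d=cv2.absdiff(a[0],b[0]).max(2)
cv2.imwrite('pics/c9.png',cv2.resize(np.vstack([a[0][140:280,100:520],b[0][140:280,100:520]]),None,fx=1.9,fy=1.9))
E
```

```text
21.75 [ 3.94008825e-01 -4.85969354e-05  2.04863730e-01] [ 0.36344075 -0.03850387 -0.2174187 ]
[ 0.5069 -0.0255  0.1124] [ 0.5018 -0.0242  0.1093]
[ 0.4924 -0.0377  0.1119] [ 0.4922 -0.0376  0.1118]
[0.5395 0.002  0.1123] [0.5378 0.0026 0.1112]
[ 0.598  -0.0398  0.1107] [ 0.5959 -0.0392  0.1093]
[ 0.6228 -0.0465  0.1081] [ 0.6255 -0.0473  0.1099]
```

View pics/c9.png

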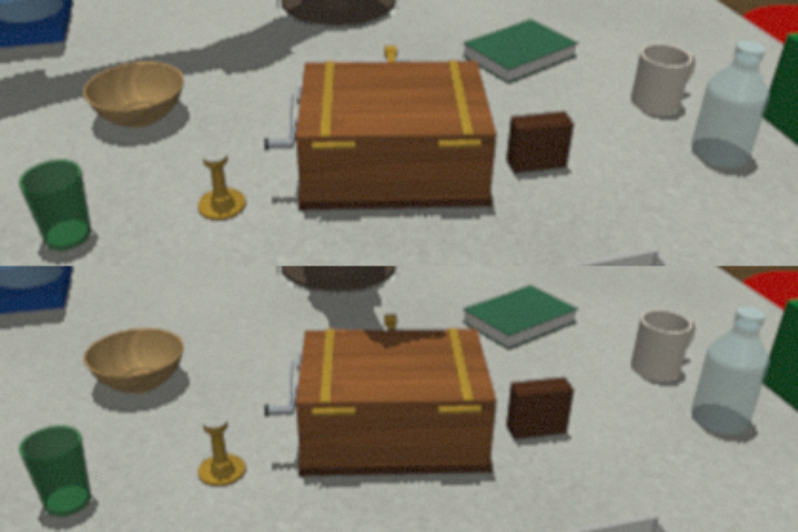

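The before and after views match: the lid is shut, the knuckle is back at its folded place, and the other wares have not moved.

```bash
python3 -c "
from h import *
print(bot.sign_off())"
```

```text
the job is handed in; nothing more can be done
None
```

The lid went up, stood by itself on the locked stay with the fingers clear, then came down shut under control. The job was handed in at about 22 s of the 72 s.

- **Raising:** I raised the lid by its pull until the stay went taut at about 1.14 rad, with about 11 N against the motion at the pull (the foot slips at some 13 N). After letting go, the camera put the knuckle about 76 mm in front of the hinge axis and 34 mm above it. That is on the locked side of the line between foot and lid.
- **Breaking:** I pushed the knuckle's cap back and down. The stay bent to an estimated 1.6 rad with the lid still at about 0.92 rad, and it stayed broken when I backed off.
- **Lowering:** I took hold of the pull again and brought the lid down at roughly 0.5–0.65 rad/s.

**Last checks:** The final scene picture matches the one from the start. The lid surface is at its original height within noise, the knuckle is at its folded place and the other wares have not moved. The arm is clear of everything, with forces near zero. I could not read the foot's slip directly; no sign of it showed.

**What went wrong or disagreed:**
- The fingertips proved to be about 40 mm higher than the reported tool position implied. The first grasp closed on air above the pull, and I then corrected for the offset.
- The last press at the shut stop reached about 32 N vertically. It came through the fingers with the lid already closed, and I released it straight away.

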